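# Change the reagent bottles, shut the drawer and prime the pump

## Robot

A 6-joint arm with a two-finger parallel gripper is mounted at the origin on the work surface. World frame = base frame: x ahead of the robot, y to its left, z up, the work surface at z = 0. Lengths are in m, angles in rad, forces in N, time in s.
With the tool pointing down it reaches from about 0.3 to 0.75 m from the base axis. Payload 8.5 kg.
Tool frame: the origin (TCP) lies midway between the tips of the shut fingers; the grasp point (between the pads) lies 19 mm behind it (env.pinch_z is the distance from the TCP to the grasp point, in m); z points along the fingers, y is the line along which they close (so a half turn about z gives the same grasp; the last joint's range is limited). The gripper opens to 85 mm and grips with 20 to 120 N. Pads are 22 mm wide; open, the fingers measure 114 mm over their backs; the gripper's body (76 mm by 85 mm) begins 54 mm behind the grasp point. The pads swing forward as they close: fully open they stand 13 mm farther back than shut.
Start: joints at [0.919, 0.381, 1.297, -0, 1.464, -0.215], TCP at [0.233, 0.498, 0.231] pointing down, gripper open.
Joint ranges: [-3.11, 3.11], [-0.89, 2.33], [0.22, 2.48], [-1.42, 4.56], [0.17, 2.85], [-2.88, 2.88]. Speed limits (rad/s): [2.39, 2.39, 3.14, 3.14, 3.14, 3.14].

## Interface

Orientations are given as [roll, pitch, yaw] about the fixed x, y, z axes, in that order (R = Rz(yaw) Ry(pitch) Rx(roll)).
In Python, from rig import env gives the robot as it stands.
- The arm moves only by the tool jog_arm, never from a script. Its argument "deltas" is one flat list of numbers, 5 for each row, row after row: the shift along the world's x, y, z scaled (see below), then the turn about the world's z scaled (see below), then the finger opening in mm, from 0 to 85.4. A call has 1 to 20 rows; each row shifts and turns the commanded pose from where the row before left it; what a row does not reach is not made up. The controller multiplies each number of a shift by 500 mm and each number of a turn by pi/2 rad. A row lasts 1/12 s, in which the tool goes at most 41.7 mm and 7.16 degrees, less where a joint would pass 70% of its speed; a pose out of reach is approached as far as the arm can. A call with a number of a shift or a turn outside -1 to 1 is refused whole. A call with a gripper value outside its range is refused whole. The fingers move at their own pace and stop on an object; "force" is the grip in N (left out, the last holds). Time passes only in rows, so rows that do not move let the fingers close. It gives the time, the measured TCP pose, the force, the opening and the grip force at its end, in the units of the state.
- env.state(): the state, without advancing time (a new reading comes with each control period).
- env.read_camera(name): name is "side" or "top"; returns the picture (384x512x3 uint8, red, green, blue); there is no depth.
- env.camera_info(name): a dict with "vfov" (degrees; the focal length in pixels is half the picture's height over the tangent of half this angle, whatever the lens; pixels are square), "cx", "cy" (the principal point, pixels), "R" (3x3) and "t" (3): a world point X has camera coordinates R X + t. Camera axes: x right, y down, z forward; pixel columns grow to the right and rows downward; lengths in m; the calibration is good to about 2 mm. A picture is of the moment at which its call begins. camera_info takes no time and is no camera call.
- env.hand_in(): hands the job in; it is judged then, once.
The state is a dict: "clock": time; "q": joint angles; "joint_velocities": joint speeds; "joint_torque": joint torques, N m; "ee_pos": TCP position; "tcp_rot": TCP orientation; "wrist_force": force on the tool from outside, world axes, zero at the start; "ft_torque": the same for the moment, N m; "gripper_width": finger opening in m; "grasp_force": force on a finger pad.
Only numpy, scipy, OpenCV 4.12 (cv2) and the standard library are available. Lean on these libraries where they do the work, as an engineer would, in place of code of your own. Each camera call takes 0.05 s, during which the arm holds its last target. There are 200 camera calls.

## Task

Change the analyser's reagents: put every spent, uncapped bottle from the open drawer into the black waste bin and stand every fresh, capped bottle upright in a bay of its own in the drawer. Then push the drawer fully home, without slamming it, until it seats at its detent, and only after that turn the priming pump's crank clockwise through one full turn, leaving its knob back at the index block. Do not knock over the dropper bottles.

Things in the scene. Friction and masses are not known exactly. Their poses are not given: they have to be found in the camera images.
- drawer (a joint): Slide of the drawer, m: 0 = fully home, front flush with the cabinet; grows as it comes out towards the robot, at most 0.17; starts 0.13 to 0.14 out. About 1 N of friction. Over the last 13 mm a sprung roller resists with up to about 10 N; past 5 mm the detent snaps it in to 0 and holds it. Let go between 13 and 5 mm, it springs back out to about 12 mm.
- cabinet: White reagent cabinet fixed on the table, 130 deep (x) x 278 wide (y) x 140 mm high, its open front facing -x. Origin at the centre of its underside. The drawer slides out of its front.
- drawer_floor (a point): Centre of the drawer's inside floor, 30 mm above the table; the drawer closes along this frame's +x; z up. One row along y of four bays, each 58 (y) x 64 mm (x), 62 mm apart; dividers (4 mm thick), sides and back stand 28 mm above the floor. The front panel stands 36 mm above it, 10 mm thick, outer face at x = -42 mm.
- drawer_handle (a point): Middle of the drawer's steel bar handle: a level bar about 10 mm thick and 110 mm long (along the drawer's y), 35 mm in front of the front panel, 42 mm above the table; free air in front of, below and above it, so fingers pointing down in front of it can push it. Axes as drawer_floor.
- bay0 (a point): Centre of the floor of bay 0 of the drawer (bay 0 at the +y end, bay 3 at the -y end), 30 mm above the table, axes as drawer_floor.
- bay1 (a point): Centre of the floor of bay 1 of the drawer (bay 0 at the +y end, bay 3 at the -y end), 30 mm above the table, axes as drawer_floor.
- bay2 (a point): Centre of the floor of bay 2 of the drawer (bay 0 at the +y end, bay 3 at the -y end), 30 mm above the table, axes as drawer_floor.
- bay3 (a point): Centre of the floor of bay 3 of the drawer (bay 0 at the +y end, bay 3 at the -y end), 30 mm above the table, axes as drawer_floor.
- fresh0: Fresh reagent bottle: square white body 50 x 50 x 52 mm with a round grey closed cap on top, 32 mm diameter, 30 mm high (82 mm in all, 0.11 to 0.22 kg). Origin at the centre of its underside, z up, x and y square to its sides. Starts upright on the blue pad on the table. Two to four are there; None when absent.
- fresh1: Fresh reagent bottle: square white body 50 x 50 x 52 mm with a round grey closed cap on top, 32 mm diameter, 30 mm high (82 mm in all, 0.11 to 0.22 kg). Origin at the centre of its underside, z up, x and y square to its sides. Starts upright on the blue pad on the table. Two to four are there; None when absent.
- fresh2: Fresh reagent bottle: square white body 50 x 50 x 52 mm with a round grey closed cap on top, 32 mm diameter, 30 mm high (82 mm in all, 0.11 to 0.22 kg). Origin at the centre of its underside, z up, x and y square to its sides. Starts upright on the blue pad on the table. Two to four are there; None when absent.
- fresh3: Fresh reagent bottle: square white body 50 x 50 x 52 mm with a round grey closed cap on top, 32 mm diameter, 30 mm high (82 mm in all, 0.11 to 0.22 kg). Origin at the centre of its underside, z up, x and y square to its sides. Starts upright on the blue pad on the table. Two to four are there; None when absent.
- spent0: Spent, empty reagent bottle: the same square white body 50 x 50 x 52 mm, but uncapped: a bare open white neck on top, 24 mm diameter, 27 mm high (79 mm in all, about 0.06 kg). Origin at the centre of its underside, z up, x and y square to its sides. Starts standing in a bay of the drawer. Two or three are there; None when absent.
- spent1: Spent, empty reagent bottle: the same square white body 50 x 50 x 52 mm, but uncapped: a bare open white neck on top, 24 mm diameter, 27 mm high (79 mm in all, about 0.06 kg). Origin at the centre of its underside, z up, x and y square to its sides. Starts standing in a bay of the drawer. Two or three are there; None when absent.
- spent2: Spent, empty reagent bottle: the same square white body 50 x 50 x 52 mm, but uncapped: a bare open white neck on top, 24 mm diameter, 27 mm high (79 mm in all, about 0.06 kg). Origin at the centre of its underside, z up, x and y square to its sides. Starts standing in a bay of the drawer. Two or three are there; None when absent.
- spent3: Spent, empty reagent bottle: the same square white body 50 x 50 x 52 mm, but uncapped: a bare open white neck on top, 24 mm diameter, 27 mm high (79 mm in all, about 0.06 kg). Origin at the centre of its underside, z up, x and y square to its sides. Starts standing in a bay of the drawer. Two or three are there; None when absent.
- bin: Black open-topped waste bin fixed on the table, 150 x 150 mm outside, 60 mm high, walls and floor 5 mm. Origin at the centre of its underside, x and y square to its walls, z up.
- crank (a joint): Turn of the priming pump's crank disc about its upright axis, rad: grows clockwise seen from above. It starts within 0.12 of 0, where the knob stands at the pump's index block; a full turn later it reads 2 pi. It stays where it is left (about 0.06 N m of friction, 1.5 N at the knob) and may be wound at most from -1 to 9.5.
- crank_axis (a point): Centre of the top of the crank disc, on its axis, 88 mm above the table. The disc is bare aluminium, 112 mm diameter, 12 mm thick, on a round grey pump body 140 mm diameter, 70 mm high with a small black index block (12 x 14 mm, up to 92 mm above the table) 64 mm from the axis.
- knob_mid (a point): Middle of the crank's upright round black knob: 22 mm diameter, from 89 to 133 mm above the table, this point 113 mm up, 42 mm from the crank axis. It spins freely on its own pin, so it can be held without turning the hand.
- dropper0: Small white round dropper bottle, 38 mm diameter, 82 mm high, bystander on the +y side. Origin at the centre of its underside, z up.
- dropper1: Same dropper bottle, bystander on the -y side. Origin at the centre of its underside, z up.
There are look-alikes about, which are no part of the job. Leave any green or turquoise look-alike of the part that bears crank alone.

How it is judged:
On the way, in this order (a step that is already met when the one before it is completed fails the run):
1. every spent bottle is in the waste bin and every fresh bottle stands in a bay of the still open drawer (x of fresh0 in the frame of drawer_floor between -0.02 and 0.02 m and y of fresh0 in the frame of drawer_floor between -0.115 and 0.115 m and z of fresh0 in the frame of drawer_floor between -0.006 and 0.008 m and angle between each of fresh0, fresh1, fresh2, fresh3's own z axis and vertical below 0.15 rad and x of fresh1 in the frame of drawer_floor between -0.02 and 0.02 m and y of fresh1 in the frame of drawer_floor between -0.115 and 0.115 m and z of fresh1 in the frame of drawer_floor between -0.006 and 0.008 m and x of fresh2 in the frame of drawer_floor between -0.02 and 0.02 m and y of fresh2 in the frame of drawer_floor between -0.115 and 0.115 m and z of fresh2 in the frame of drawer_floor between -0.006 and 0.008 m and x of fresh3 in the frame of drawer_floor between -0.02 and 0.02 m and y of fresh3 in the frame of drawer_floor between -0.115 and 0.115 m and z of fresh3 in the frame of drawer_floor between -0.006 and 0.008 m and x of spent0 in the frame of bin between -0.075 and 0.075 m and y of spent0 in the frame of bin between -0.075 and 0.075 m and z of spent0 in the frame of bin between 0 and 0.045 m and x of spent1 in the frame of bin between -0.075 and 0.075 m and y of spent1 in the frame of bin between -0.075 and 0.075 m and z of spent1 in the frame of bin between 0 and 0.045 m and x of spent2 in the frame of bin between -0.075 and 0.075 m and y of spent2 in the frame of bin between -0.075 and 0.075 m and z of spent2 in the frame of bin between 0 and 0.045 m and x of spent3 in the frame of bin between -0.075 and 0.075 m and y of spent3 in the frame of bin between -0.075 and 0.075 m and z of spent3 in the frame of bin between 0 and 0.045 m and value of joint drawer above 0.05 m), for 0.2 s.
2. the drawer is home at its detent with the fresh bottles in it, the crank not yet turned (value of joint drawer below 0.004 m and value of joint crank between -0.8 and 0.8 rad and x of fresh0 in the frame of drawer_floor between -0.02 and 0.02 m and y of fresh0 in the frame of drawer_floor between -0.115 and 0.115 m and z of fresh0 in the frame of drawer_floor between -0.006 and 0.008 m and angle between each of fresh0, fresh1, fresh2, fresh3's own z axis and vertical below 0.15 rad and x of fresh1 in the frame of drawer_floor between -0.02 and 0.02 m and y of fresh1 in the frame of drawer_floor between -0.115 and 0.115 m and z of fresh1 in the frame of drawer_floor between -0.006 and 0.008 m and x of fresh2 in the frame of drawer_floor between -0.02 and 0.02 m and y of fresh2 in the frame of drawer_floor between -0.115 and 0.115 m and z of fresh2 in the frame of drawer_floor between -0.006 and 0.008 m and x of fresh3 in the frame of drawer_floor between -0.02 and 0.02 m and y of fresh3 in the frame of drawer_floor between -0.115 and 0.115 m and z of fresh3 in the frame of drawer_floor between -0.006 and 0.008 m and x of spent0 in the frame of bin between -0.075 and 0.075 m and y of spent0 in the frame of bin between -0.075 and 0.075 m and z of spent0 in the frame of bin between 0 and 0.045 m and x of spent1 in the frame of bin between -0.075 and 0.075 m and y of spent1 in the frame of bin between -0.075 and 0.075 m and z of spent1 in the frame of bin between 0 and 0.045 m and x of spent2 in the frame of bin between -0.075 and 0.075 m and y of spent2 in the frame of bin between -0.075 and 0.075 m and z of spent2 in the frame of bin between 0 and 0.045 m and x of spent3 in the frame of bin between -0.075 and 0.075 m and y of spent3 in the frame of bin between -0.075 and 0.075 m and z of spent3 in the frame of bin between 0 and 0.045 m), for 0.3 s.
3. the crank has then gone clockwise through a full turn (value of joint crank between 5.98319 and 6.58319 rad and value of joint drawer below 0.004 m), for 0.2 s.
At the end, for the whole second after the job is handed in: Every spent bottle lies or stands inside the waste bin; every fresh bottle stands upright (within 0.15 rad) on the floor of a bay of the drawer; the drawer is home (within 4 mm of 0); the crank has made one full turn clockwise (2 pi within 0.3 rad); all is at rest (all of step 3 and x of fresh0 in the frame of drawer_floor between -0.02 and 0.02 m and y of fresh0 in the frame of drawer_floor between -0.115 and 0.115 m and z of fresh0 in the frame of drawer_floor between -0.006 and 0.008 m and angle between each of fresh0, fresh1, fresh2, fresh3's own z axis and vertical below 0.15 rad and x of fresh1 in the frame of drawer_floor between -0.02 and 0.02 m and y of fresh1 in the frame of drawer_floor between -0.115 and 0.115 m and z of fresh1 in the frame of drawer_floor between -0.006 and 0.008 m and x of fresh2 in the frame of drawer_floor between -0.02 and 0.02 m and y of fresh2 in the frame of drawer_floor between -0.115 and 0.115 m and z of fresh2 in the frame of drawer_floor between -0.006 and 0.008 m and x of fresh3 in the frame of drawer_floor between -0.02 and 0.02 m and y of fresh3 in the frame of drawer_floor between -0.115 and 0.115 m and z of fresh3 in the frame of drawer_floor between -0.006 and 0.008 m and x of spent0 in the frame of bin between -0.075 and 0.075 m and y of spent0 in the frame of bin between -0.075 and 0.075 m and z of spent0 in the frame of bin between 0 and 0.045 m and x of spent1 in the frame of bin between -0.075 and 0.075 m and y of spent1 in the frame of bin between -0.075 and 0.075 m and z of spent1 in the frame of bin between 0 and 0.045 m and x of spent2 in the frame of bin between -0.075 and 0.075 m and y of spent2 in the frame of bin between -0.075 and 0.075 m and z of spent2 in the frame of bin between 0 and 0.045 m and x of spent3 in the frame of bin between -0.075 and 0.075 m and y of spent3 in the frame of bin between -0.075 and 0.075 m and z of spent3 in the frame of bin between 0 and 0.045 m and linear speed of each of fresh0, fresh1, fresh2, fresh3, spent0, spent1, spent2, spent3 below 0.03 m/s); the robot touches nothing.
It fails at once if a dropper bottle is knocked over (angle between any of dropper0, dropper1's own z axis and vertical above 0.6 rad).
It fails at once if the drawer is slammed (faster than 0.5 m/s) (velocity of joint drawer below -0.5 m/s).
Of fresh0, fresh1, fresh2, fresh3 only 2 to 4 are there at a start; the rules pass over those that are not, and their reading is None.
Of spent0, spent1, spent2, spent3 only 2 to 3 are there at a start; the rules pass over those that are not, and their reading is None.
At some moment in a run one of fresh0, fresh1, fresh2, fresh3 may be knocked a few centimetres aside while the robot is not near it.
It also fails if it takes over 210 s, if anything falls off the work surface, if the arm or the gripper's body presses on something with over 40 N, if the wrist force passes 120 N, or if a joint passes its speed limit or range.

## Working session

There is one attempt and no reset: what is moved stays moved. The work goes in short steps, Python scripts to look and compute and a tool call to move; the robot and the scene stay as the last step left them, time stands still between calls to the robot, and variables do not carry over. Pictures are saved under pics/ and viewed, at most 14 in all, crops included, and the job is handed in when it is done.

Besides the shell and the picture viewer there is one more tool, called after ">>>" as a command line: name --argument value ..., lists and objects as JSON in quotes. jog_arm: Moves the arm, as the interface text tells. Its arguments: {"type":"object","properties":{"deltas":{"type":"array"},"force":{"type":"number"}},"required":["deltas"]}

```bash
mkdir -p pics; ls
cat > h.py <<'E'
import numpy as np, cv2
from rig import env
def cam(n):
    i=env.camera_info(n); f=192/np.tan(np.radians(i['vfov'])/2)
    return np.array([[f,0,i['cx']],[0,f,i['cy']],[0,0,1]]),np.array(i['R']),np.array(i['t'])
def pix(n,X):
    K,R,t=cam(n); p=K@(R@np.array(X)+t); return p[:2]/p[2]
def ray(n,u,v,z):
    K,R,t=cam(n); c=-R.T@t; d=R.T@np.linalg.solve(K,[u,v,1.]); return c+d*(z-c[2])/d[2]
def shot(n,name):
    a=env.read_camera(n); cv2.imwrite(f'pics/{name}.png',a[...,::-1]); return a
E
python3 - <<'E'
from h import *
print(env.state())
for n in('top','side'):
    shot(n,n+'0'); i=env.camera_info(n); print(i, -np.array(i['R']).T@np.array(i['t']))
E
```

```text
pics
{'clock': 0.0, 'q': array([ 9.18702148e-01,  3.81163757e-01,  1.29826077e+00, -1.97010649e-05,
        1.46360522e+00, -2.15315642e-01]), 'joint_velocities': array([-6.75631783e-04, -2.16973596e-05,  1.58289078e-03, -1.55743471e-03,
       -5.35763563e-04, -8.74308732e-04]), 'joint_torque': array([-8.66271766e-04, -4.48435092e+01, -2.31287277e+01, -1.77613470e-04,
        4.51232205e-03,  1.97586297e-05]), 'ee_pos': array([0.23249126, 0.49811538, 0.23072909]), 'tcp_rot': array([-3.14018456e+00, -2.87909860e-04,  2.70481604e+00]), 'wrist_force': array([-0.22543677,  0.5934189 , -0.00858395]), 'ft_torque': array([-0.04448912, -0.01013361, -0.00138951]), 'grasp_force': 0.0, 'gripper_width': 0.0854513738076564}
{'vfov': 48.06820402809999, 'cx': 255.51398814313362, 'cy': 198.96126264827964, 'R': array([[-0.00385917, -0.9999142 , -0.012518  ],
       [-0.98806807,  0.00574027, -0.15391081],
       [ 0.15396946,  0.01177467, -0.98800545]]), 't': array([0.03505183, 0.46519645, 1.28150782])} [0.26246796 0.01728914 1.33817425]
{'vfov': 49.444364860758306, 'cx': 256.4703865627947, 'cy': 193.3267029426459, 'R': array([[ 0.38980947, -0.92089401, -0.00167126],
       [-0.56235503, -0.23660393, -0.79232279],
       [ 0.72924989,  0.30979476, -0.61009983]]), 't': array([-0.18869903,  0.35303355,  0.89242001])} [-0.37871033 -0.36670973  0.82386646]
```

View pics/top0.png

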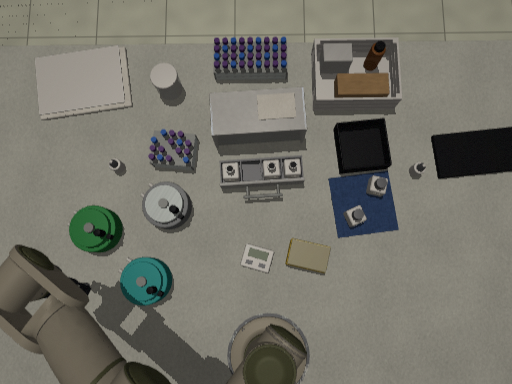

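View pics/side0.png

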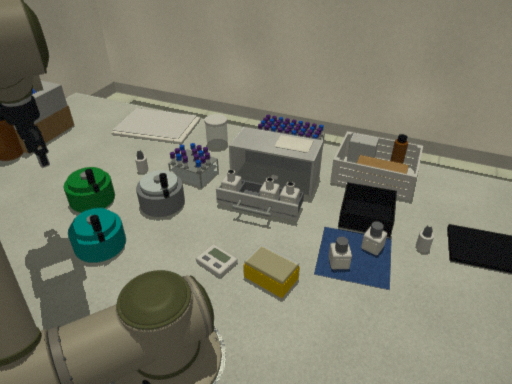

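The top view shows spent bottles at (231,170), (271,168) and (292,167), with bay 1 empty. Fresh bottles stand at (377,186) and (355,215), and the bin is at (361,146). The grey crank is at (166,205) with its knob near (175,210). The side view agrees with this.

Run:
```python
import cv2,numpy as np
a=cv2.imread('pics/top0.png')
c1=cv2.resize(a[125:240,130:330],None,fx=4,fy=4,interpolation=cv2.INTER_CUBIC)[:, :800]
cv2.imwrite('pics/c1.png',c1)
c2=cv2.resize(a[110:245,320:440],None,fx=4,fy=4,interpolation=cv2.INTER_CUBIC)
cv2.imwrite('pics/c2.png',c2)
```

```text
(no output)
```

View pics/c1.png

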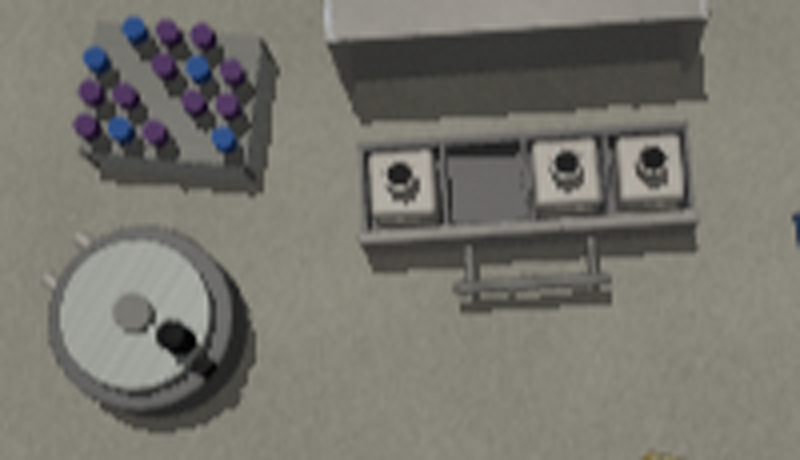

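View pics/c2.png

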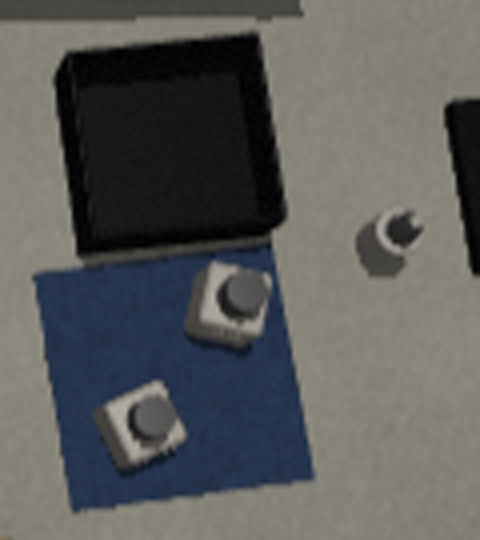

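Bin rim corners in c2 are about (68,57), (260,36), (284,220) and (82,255). Cap tops are about (243,296) and (153,418). In c1 the necks are near (402,175), (568,163) and (653,158). The handle runs (455,287)–(610,281), and the knob top is at (176,336).

```bash
cat > m.py <<'E'
from h import *
def c1(x,y,z): return ray('top',130+x/4-.375,125+y/4-.375,z)[:2]
def c2(x,y,z): return ray('top',320+x/4-.375,110+y/4-.375,z)[:2]
E
python3 - <<'E'
from m import *
np.set_printoptions(precision=4,suppress=True)
a=cv2.imread('pics/top0.png'); hsv=cv2.cvtColor(a,cv2.COLOR_BGR2HSV)
for nm,p,z in [('n',(402,175),.109),('n',(568,163),.109),('n',(653,158),.109)]: print('neck',c1(*p,z))
for p in [(243,296),(153,418)]: print('cap',c2(*p,.082))
g=((a.min(2)>150)).astype('uint8')
n,l,s,c=cv2.connectedComponentsWithStats(g)
for i in range(1,n):
    x,y,w,h,A=s[i]
    if 40<A<700 and 130<y<240 and 90<x<440:
        # white body
        drawer=x<310
        z=.082 if drawer else .052
        cnt,_=cv2.findContours((l==i).astype('uint8'),0,2)
        P=np.array([ray('top',*q,z)[:2] for q in cnt[0][:,0,:].astype(float)],dtype=np.float32)
        r=cv2.minAreaRect(P); print((x,y,w,h,A),'ctr',np.array(r[0]),'size',np.array(r[1]),'ang',r[2])
print('drawer back L,R',c1(360,147,.058),c1(688,125,.058),'front outer',c1(362,240,.066),c1(697,220,.066))
print('handle',c1(457,288,.047),c1(610,280,.047))
print('disc ctr',c1(135,313,.088),'L,R',c1(58,313,.088),c1(212,313,.088),'knob top',c1(176,334,.133),'index',c1(203,368,.092))
print('bin',*[c2(*p,.06) for p in [(68,57),(260,36),(284,220),(82,255)]])
print('drop',ray('top',*np.array([320+400/4,110+228/4]),.082))
E
```

```text
neck [0.545  0.1058]
neck [ 0.5531 -0.0156]
neck [ 0.5564 -0.0777]
cap [ 0.502  -0.3374]
cap [ 0.4116 -0.2673]
(np.int32(264), np.int32(161), np.int32(15), np.int32(14), np.int32(96)) ctr [ 0.5531 -0.0143] size [0.0418 0.0397] ang 89.62403869628906
(np.int32(285), np.int32(160), np.int32(7), np.int32(14), np.int32(56)) ctr [ 0.5558 -0.0647] size [0.0409 0.0159] ang 3.712920665740967
(np.int32(292), np.int32(160), np.int32(8), np.int32(13), np.int32(42)) ctr [ 0.5574 -0.0889] size [0.0393 0.0177] ang 8.137382507324219
(np.int32(223), np.int32(163), np.int32(15), np.int32(14), np.int32(104)) ctr [0.5475 0.1081] size [0.0398 0.0418] ang 0.4454896152019501
drawer back L,R [0.5788 0.1417] [ 0.5943 -0.1087] front outer [0.505  0.1388] [ 0.5187 -0.1132]
handle [0.4711 0.068 ] [ 0.4765 -0.0482]
disc ctr [0.4472 0.3034] L,R [0.4475 0.3602] [0.4469 0.2466] knob top [0.4254 0.2636] index [0.4058 0.2516]
bin [ 0.6943 -0.2183] [ 0.71   -0.3665] [ 0.5646 -0.3773] [ 0.5385 -0.2238]
drop [ 0.5516 -0.4572  0.082 ]
```

Measurements agree: disc diameter is 114 mm, bay spacing gives 184 mm against 186 mm, and drawer yaw is about 0.062 rad from two independent edges. First I swing above the bay 0 bottle, with the fingers closing along the drawer's x.

>>> jog_arm --deltas '[0.0446,-0.056,0,-0.0488,60,0.0446,-0.056,0,-0.0488,60,0.0446,-0.056,0,-0.0488,60,0.0446,-0.056,0,-0.0488,60,0.0446,-0.056,0,-0.0488,60,0.0446,-0.056,0,-0.0488,60,0.0446,-0.056,0,-0.0488,60,0.0446,-0.056,0,-0.0488,60,0.0446,-0.056,0,-0.0488,60,0.0446,-0.056,0,-0.0488,60,0.0446,-0.056,0,-0.0488,60,0.0446,-0.056,0,-0.0488,60,0.0446,-0.056,0,-0.0488,60,0.0446,-0.056,0,-0.0488,60,0,0,0,0,60,0,0,0,0,60]' --force 30

```text
clock: 1.43
ee_pos: [0.5454, 0.105, 0.2305]
tcp_rot: [-3.14, -0.0, 1.629]
wrist_force: [0.0, 1.0, -0.1]
gripper_width: 0.06
grasp_force: 0.0
```

>>> jog_arm --deltas '[0,0.0016,-0.07,0,60,0,0,-0.07,0,60,0,0,-0.07,0,60,0,0,-0.05,0,60,0,0,-0.02,0,60,0,0,-0.015,0,60,0,0,0,0,60,0,0,0,0,15,0,0,0,0,15,0,0,0,0,15,0,0,0,0,15,0,0,0,0,15,0,0,0,0,15]' --force 30

```text
clock: 2.52
ee_pos: [0.5455, 0.1072, 0.0852]
tcp_rot: [3.139, 0.0, 1.632]
wrist_force: [-0.7, 0.2, 6.9]
gripper_width: 0.0233
grasp_force: 29.3
```

The neck is gripped (23.3 mm against 24 mm). Now I carry it to the bin.

>>> jog_arm --deltas '[0,0,0.06,0,15,0,0,0.08,0,15,0,0,0.08,0,15,0,0,0.08,0,15,0.0191,-0.0667,0,0,15,0.0191,-0.0667,0,0,15,0.0191,-0.0667,0,0,15,0.0191,-0.0667,0,0,15,0.0191,-0.0667,0,0,15,0.0191,-0.0667,0,0,15,0.0191,-0.0667,0,0,15,0.0191,-0.0667,0,0,15,0.0191,-0.0667,0,0,15,0.0191,-0.0667,0,0,15,0.0191,-0.0667,0,0,15,0.0191,-0.0667,0,0,15,0,0,0,0,15]'

```text
clock: 3.93
ee_pos: [0.6592, -0.2992, 0.2319]
tcp_rot: [-3.14, 0.001, 1.626]
wrist_force: [0.4, 0.3, -1.4]
gripper_width: 0.023
grasp_force: 29.9
```

Run:
```python
from h import *
t=shot('top','t1'); s=shot('side','s1')
x=np.hstack([t[100:260,180:440],s[100:260,180:440]])
cv2.imwrite('pics/b1.png',cv2.resize(x[...,::-1],(780,240),interpolation=cv2.INTER_CUBIC))
```

```text
(no output)
```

View pics/b1.png

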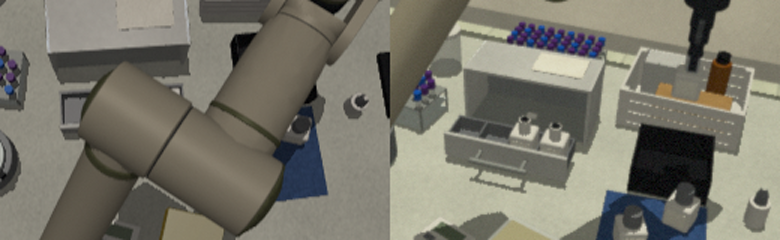

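The bottle is held above the bin, its bay is empty, and the two other spent bottles stand undisturbed. I lower and release it.

>>> jog_arm --deltas '[0,0.01,-0.07,0,15,0,0,-0.07,0,15,0,0,-0.07,0,15,0,0,-0.06,0,15,0,0,-0.04,0,15,0,0,-0.02,0,15,0,0,-0.006,0,15,0,0,0,0,15,0,0,0,0,45,0,0,0,0,45,0,0,0,0,45,0,0,0.02,0,45,0,0,0.06,0,45,0,0,0.08,0,45,0,0,0.08,0,45]'

```text
clock: 5.28
ee_pos: [0.6591, -0.2879, 0.188]
tcp_rot: [-3.141, -0.0, 1.632]
wrist_force: [0.7, -1.3, 1.2]
gripper_width: 0.0451
grasp_force: 0.0
```

>>> jog_arm --deltas '[-0.0235,0.0605,0.005,0,55,-0.0235,0.0605,0,0,55,-0.0235,0.0605,0,0,55,-0.0235,0.0605,0,0,55,-0.0235,0.0605,0,0,55,-0.0235,0.0605,0,0,55,-0.0235,0.0605,0,0,55,-0.0235,0.0605,0,0,55,-0.0235,0.0605,0,0,55,0,0,0,0,55,0,0,-0.06,0,55,0,0,-0.06,0,55,0,0,-0.05,0,55]'

```text
clock: 6.37
ee_pos: [0.554, -0.0161, 0.1031]
tcp_rot: [3.14, 0.001, 1.632]
wrist_force: [0.8, -0.9, 0.5]
gripper_width: 0.0552
grasp_force: 0.0
```

>>> jog_arm --deltas '[0,0,-0.025,0,55,0,0,-0.008,0,55,0,0,0,0,15,0,0,0,0,15,0,0,0,0,15,0,0,0,0,15,0,0,0,0,15,0,0,0.06,0,15,0,0,0.08,0,15,0,0,0.08,0,15,0,0,0.08,0,15,0.0106,-0.0715,0,0,15,0.0106,-0.0715,0,0,15,0.0106,-0.0715,0,0,15,0.0106,-0.0715,0,0,15,0.0106,-0.0715,0,0,15,0.0106,-0.0715,0,0,15,0.0106,-0.0715,0,0,15,0,0,0,0,15,0,0,0,0,15]'

```text
clock: 8.03
ee_pos: [0.5905, -0.2676, 0.2361]
tcp_rot: [-3.141, -0.001, 1.629]
wrist_force: [-0.8, 0.9, 0.5]
gripper_width: 0.0232
grasp_force: 29.9
```

>>> jog_arm --deltas '[0,0,-0.08,0,15,0,0,-0.08,0,15,0,0,-0.08,0,15,0,0,-0.06,0,15,0,0,-0.03,0,15,0,0,-0.014,0,15,0,0,0,0,15,0,0,0,0,45,0,0,0,0,45,0,0,0,0,45,0,0,0.02,0,45,0,0,0.06,0,45,0,0,0.08,0,45,0,0,0.08,0,55,0,0,0,0,55]'

```text
clock: 9.28
ee_pos: [0.5932, -0.2675, 0.1948]
tcp_rot: [3.129, 0.01, 1.632]
wrist_force: [0.4, -0.3, 0.2]
gripper_width: 0.0552
grasp_force: 0.0
```

>>> jog_arm --deltas '[-0.0114,0.0633,0,0,55,-0.0114,0.0633,0,0,55,-0.0114,0.0633,0,0,55,-0.0114,0.0633,0,0,55,-0.0114,0.0633,0,0,55,-0.0114,0.0633,0,0,55,0,0,0,0,55,0,0,-0.06,0,55,0,0,-0.06,0,55,0,0,-0.05,0,55,0,0,0,0,55]'

```text
clock: 10.2
ee_pos: [0.5547, -0.0759, 0.0962]
tcp_rot: [-3.135, -0.003, 1.631]
wrist_force: [-1.0, 0.3, -0.4]
gripper_width: 0.0553
grasp_force: 0.0
```

>>> jog_arm --deltas '[0,0,-0.018,0,55,0,0,-0.006,0,55,0,0,0,0,15,0,0,0,0,15,0,0,0,0,15,0,0,0,0,15,0,0,0,0,15,0,0,0.06,0,15,0,0,0.08,0,15,0,0,0.08,0,15,0,0,0.08,0,15,0.0121,-0.0729,0,0,15,0.0121,-0.0729,0,0,15,0.0121,-0.0729,0,0,15,0.0121,-0.0729,0,0,15,0.0121,-0.0729,0,0,15,0.0121,-0.0729,0,0,15,0.0121,-0.0729,0,0,15,0,0,0,0,15,0,0,0,0,15]'

```text
clock: 11.87
ee_pos: [0.5985, -0.3331, 0.2366]
tcp_rot: [-3.14, -0.001, 1.629]
wrist_force: [0.3, -0.3, -0.7]
gripper_width: 0.0229
grasp_force: 29.8
```

Run:
```python
from h import *
s=shot('side','s2')
cv2.imwrite('pics/b2.png',cv2.resize(s[120:300,200:460][...,::-1],(780,540),interpolation=cv2.INTER_CUBIC))
```

```text
(no output)
```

View pics/b2.png

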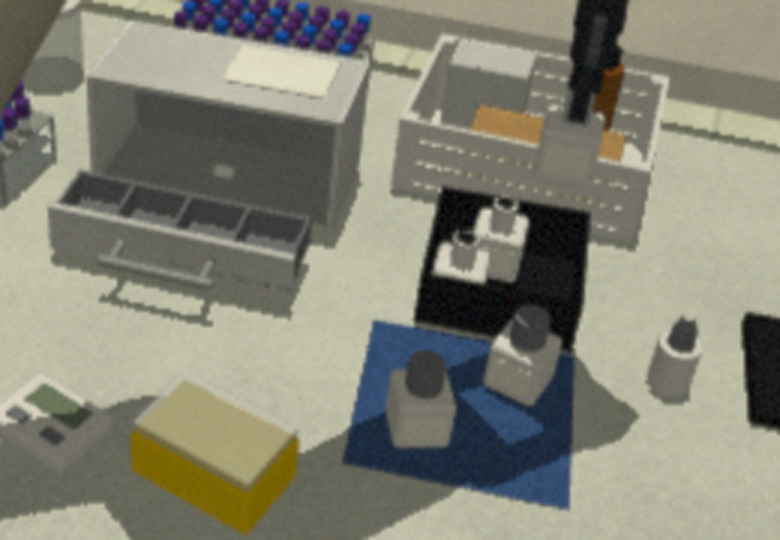

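Two spent bottles stand in the bin, the drawer is empty, and the third is in hand. I release it, then move aside to view the fresh bottles.

>>> jog_arm --deltas '[0,0,-0.08,0,15,0,0,-0.08,0,15,0,0,-0.08,0,15,0,0,-0.06,0,15,0,0,-0.03,0,15,0,0,-0.014,0,15,0,0,0,0,15,0,0,0,0,45,0,0,0,0,45,0,0,0,0,45,0,0,0.02,0,45,0,0,0.06,0,45,0,0,0.08,0,45,0,0,0.08,0,75,0,0,0,0,75]'

```text
clock: 13.17
ee_pos: [0.6011, -0.3328, 0.1964]
tcp_rot: [3.13, 0.011, 1.632]
wrist_force: [1.0, 0.2, 1.2]
gripper_width: 0.0674
grasp_force: 0.0
```

>>> jog_arm --deltas '[-0.05,0.05,0,0,75,-0.05,0.05,0,0,75,-0.05,0.05,0,0,75,-0.05,0.05,0,0,75,-0.04,0.06,0,0,75,-0.04,0.06,0,0,75,0,0.06,0,0,75,0,0.06,0,0,75,0,0.06,0,0,75,0,0.06,0,0,75,0,0,0,0,75]'

```text
clock: 14.08
ee_pos: [0.4584, -0.0474, 0.1869]
tcp_rot: [3.14, -0.001, 1.635]
wrist_force: [0.3, 0.1, -0.5]
gripper_width: 0.0745
grasp_force: 0.0
```

Run:
```python
from h import *
t=shot('top','t3'); s=shot('side','s3')
x=np.vstack([cv2.resize(t[110:245,320:440],(600,675),interpolation=cv2.INTER_CUBIC)[:,:]])
a=cv2.resize(t[160:240,330:400],(560,640),interpolation=cv2.INTER_CUBIC)[:600]
cv2.imwrite('pics/b3.png',a[...,::-1])
```

```text
(no output)
```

View pics/b3.png

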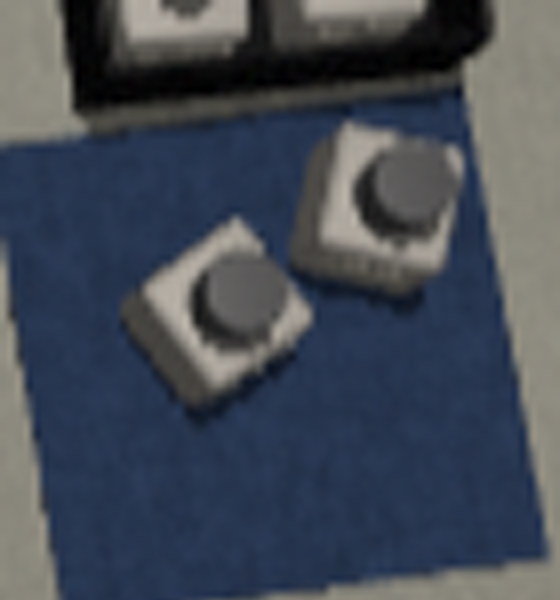

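The knock has happened: bottle B's cap is now at crop (242,293) and A's at (410,187). B's top-face corners are about (237,218), (312,315), (212,388) and (143,300). A's are (347,125), (462,155), (438,258) and (322,232).

Run:
```python
from h import *
np.set_printoptions(precision=4,suppress=True)
f=lambda x,y,z: ray('top',330+x/8-.44,160+y/8-.44,z)[:2]
for n,cap,cs in [('A',(410,187),[(347,125),(462,155),(438,258),(322,232)]),('B',(242,293),[(237,218),(312,315),(212,388),(143,300)])]:
    P=np.array([f(*c,.052) for c in cs]); E=np.roll(P,-1,0)-P
    print(n,'cap',f(*cap,.082),'ctr',P.mean(0),'len',np.linalg.norm(E,axis=1),'yaw mod90',np.degrees(np.arctan2(E[:,1],E[:,0]))%90)
```

```text
A cap [ 0.5041 -0.3387] ctr [ 0.5078 -0.3404] len [0.0445 0.0411 0.0444 0.0427] yaw mod90 [74.5146 74.412  76.6708 74.6625]
B cap [ 0.4647 -0.2751] ctr [ 0.465  -0.2759] len [0.0459 0.0475 0.0417 0.0481] yaw mod90 [35.5405 35.4485 36.2178 40.4346]
```

Run:
```python
import cv2
a=cv2.imread('pics/side0.png',0);b=cv2.imread('pics/s2.png',0)
T=a[195:220,216:300]; r=cv2.matchTemplate(b[185:230,206:310],T,5); m=cv2.minMaxLoc(r); print(m[1],m[3],'unmoved=(10,10)')
```

```text
0.8287191390991211 (10, 10) unmoved=(10,10)
```

>>> jog_arm --deltas '[0,-0.07,0.02,0.0722,75,0.002,-0.075,0,0.0722,75,0.0026,-0.08,0,0.0722,75,0.004,-0.08,0,0.0722,75,0.004,-0.08,0,0.0722,75,0,-0.07,0,0,75,0,0,0,0,75,0,0,0,0,75]' --force 45

```text
clock: 14.85
ee_pos: [0.4646, -0.2803, 0.1955]
tcp_rot: [-3.142, 0.0, 2.191]
wrist_force: [-0.1, 0.2, 0.4]
gripper_width: 0.0746
grasp_force: 0.0
```

>>> jog_arm --deltas '[0,0.0095,-0.07,0.004,65,0,0,-0.07,0,65,0,0,-0.07,0,65,0,0,-0.045,0,65,0,0,-0.018,0,65,0,0,-0.005,0,65,0,0,0,0,20,0,0,0,0,20,0,0,0,0,20,0,0,0,0,20,0,0,0,0,20,0,0,0,0,20]'

```text
clock: 15.85
ee_pos: [0.4659, -0.2735, 0.0584]
tcp_rot: [3.141, 0.003, 2.201]
wrist_force: [-1.6, 0.3, 7.7]
gripper_width: 0.0311
grasp_force: 44.1
```

>>> jog_arm --deltas '[0,0,0.06,0,20,0,0,0.08,0,20,0,0,0.08,0,20,0,0,0.06,0,20,0.0185,0.0709,0,0,20,0.0185,0.0709,0,-0.0722,20,0.0185,0.0709,0,-0.0722,20,0.0185,0.0709,0,-0.0722,20,0.0185,0.0709,0,-0.0722,20,0.0185,0.0709,0,-0.0722,20,0.0185,0.0709,0,0,20,0.0185,0.0709,0,0,20,0.0185,0.0709,0,0,20,0,0,0,0,20,0,0,0,0,20]'

```text
clock: 17.1
ee_pos: [0.5483, 0.0473, 0.197]
tcp_rot: [3.141, 0.0, 1.639]
wrist_force: [-1.0, 0.4, -2.1]
gripper_width: 0.0308
grasp_force: 45.3
```

Run:
```python
from h import *
s=shot('side','s4')
cv2.imwrite('pics/b4.png',cv2.resize(s[110:290,200:440][...,::-1],(720,540),interpolation=cv2.INTER_CUBIC))
```

```text
(no output)
```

View pics/b4.png

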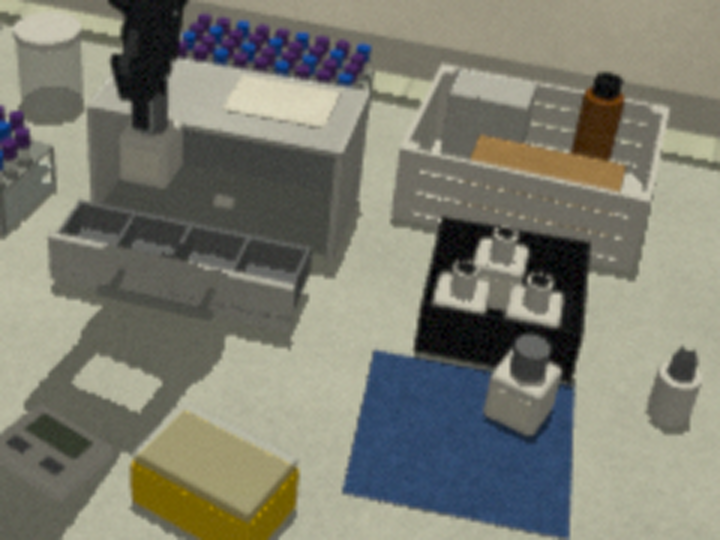

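All three spent bottles stand in the bin, and the held bottle is square to the drawer above bay 1. I lower it gently.

>>> jog_arm --deltas '[0.001,-0.003,-0.06,-0.003,20,0,0,-0.06,0,20,0,0,-0.04,0,20,0,0,-0.02,0,20,0,0,-0.016,0,20,0,0,-0.012,0,20,0,0,0,0,20,0,0,0,0,20]'

```text
clock: 17.82
ee_pos: [0.5579, 0.0459, 0.1062]
tcp_rot: [3.109, -0.001, 1.631]
wrist_force: [-1.0, 26.7, 83.8]
gripper_width: 0.0308
grasp_force: 106.5
```

It is blocked (84 N), so I lift off and look.

>>> jog_arm --deltas '[0,0,0.04,0,20,0,0,0.06,0,20,0,0,0.04,0,20,0,0,0,0,20,0,0,0,0,20]'

```text
clock: 18.23
ee_pos: [0.549, 0.0429, 0.1635]
tcp_rot: [3.14, 0.001, 1.63]
wrist_force: [-0.2, -0.5, -2.1]
gripper_width: 0.0308
grasp_force: 81.4
```

Run:
```python
from h import *
s=shot('side','s5')
a=cv2.imread('pics/side0.png',0);b=cv2.cvtColor(s,cv2.COLOR_RGB2GRAY)
T=a[195:220,216:300]; r=cv2.matchTemplate(b[175:240,196:320],T,5); m=cv2.minMaxLoc(r); print(m[1],m[3],'unmoved=(20,20)')
t=shot('top','t5')
x=np.hstack([s[140:240,200:320],t[125:225,205:325]])
cv2.imwrite('pics/b5.png',cv2.resize(x[...,::-1],(792,330),interpolation=cv2.INTER_CUBIC))
```

```text
0.5917855501174927 (20, 18) unmoved=(20,20)
```

View pics/b5.png

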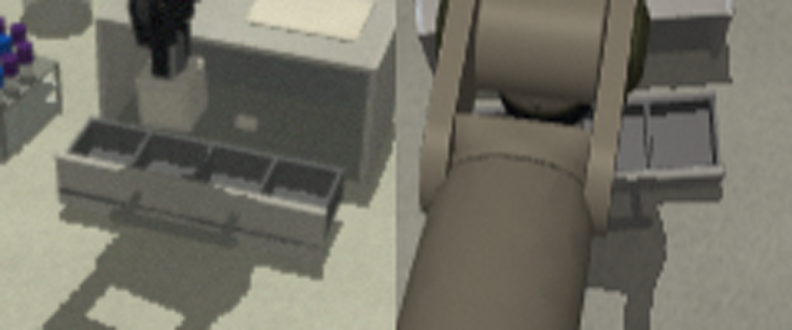

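Run:
```python
from h import *
np.set_printoptions(precision=4,suppress=True)
a=cv2.imread('pics/top0.png',0).astype('f4');b=cv2.imread('pics/t5.png',0).astype('f4')
A=cv2.resize(a[145:200,286:304],None,fx=8,fy=8,interpolation=2);B=cv2.resize(b[145:200,286:304],None,fx=8,fy=8,interpolation=2)
# front-panel edge: rows 165..200 below bottles
pa=np.diff(A[:,60:120].mean(1));pb=np.diff(B[:,60:120].mean(1))
for nm,A0 in(('0',a),('5',b)): print(nm,A0[150:186,298:304].mean(1).round().astype(int))
for p in [(137,120),(187,130),(207,118)]: print(ray('side',200+p[0]/3.3-.35,140+p[1]/3.3-.35,.105)[:2])
c=np.array([.549,.0429]); 
s=cv2.imread('pics/s5.png')
cv2.imwrite('pics/b6.png',cv2.resize(s[145:215,215:310],(760,560),interpolation=cv2.INTER_CUBIC))
```

```text
0 [103 129 134 134 133 120 107  95  94 111 118 118 117 118 122 122 124 126
 126 127 126 124 122 113  92  76  73 105 132 132  98  60  60  64  70  72]
5 [109 136 135 124 107  93  87  87  98 104 102 103 102 102 102 101 100  98
  98  99  98  98  97  97  96 125 146 129  88  64  70  73  74  76  76  81]
[0.5409 0.0735]
[0.5441 0.0257]
[0.5683 0.0163]
```

View pics/b6.png

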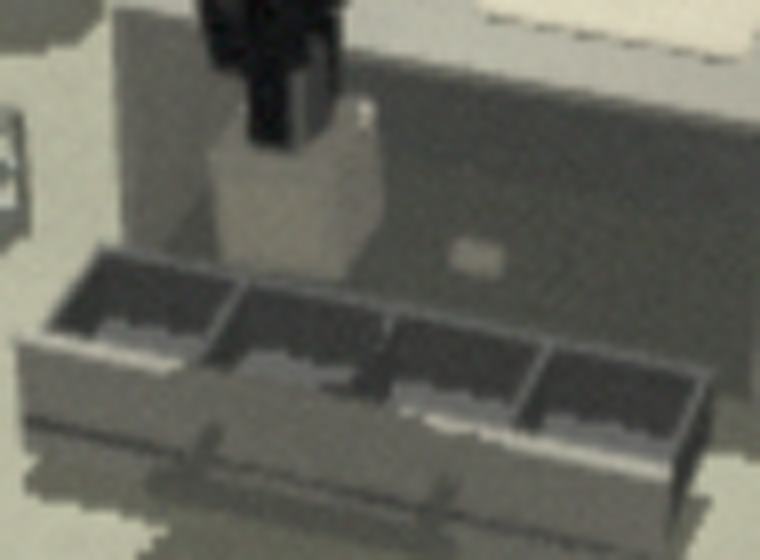

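Run:
```python
from h import *
np.set_printoptions(precision=4,suppress=True)
f=lambda x,y,z: ray('side',215+x/8-.44,145+y/8-.44,z)[:2]
print('backs',*[f(*p,.058) for p in [(103,245),(243,280),(388,318),(545,345),(710,372)]])
print('front panel',f(22,335,.066),f(672,465,.066))
P=[f(220,266,.105),f(342,277,.105),f(384,218,.105)]; print('bot bottom',*P,[np.linalg.norm(P[1]-P[0]),np.linalg.norm(P[2]-P[1])],np.degrees([np.arctan2(*(P[i+1]-P[i])[::-1]) for i in(0,1)]))
P=[f(215,148,.157),f(333,165,.157),f(380,108,.157)]; print('bot top',*P,np.degrees([np.arctan2(*(P[i+1]-P[i])[::-1]) for i in(0,1)]))
```

```text
backs [0.5882 0.1446] [0.588  0.0833] [0.5868 0.0212] [ 0.594  -0.0408] [ 0.6021 -0.1043]
front panel [0.5126 0.1414] [ 0.5335 -0.1114]
bot bottom [0.5335 0.0672] [0.5446 0.0227] [0.5861 0.0229] [np.float64(0.04582447837740093), np.float64(0.04145168743668881)] [-75.9778   0.2977]
bot top [0.5337 0.068 ] [0.5401 0.0243] [0.5815 0.0231] [-81.7005  -1.7107]
```

The drawer slid about 7 mm inward, and the bottle was about 4–5 mm too far −y. I correct x and y and lower in small, checked steps.

>>> jog_arm --deltas '[0.008,0.0095,-0.02,0,20,0,0,-0.05,0,20,0,0,-0.03,0,20,0,0,-0.012,0,20,0,0,0,0,20,0,0,0,0,20]'

```text
clock: 18.83
ee_pos: [0.553, 0.0489, 0.1063]
tcp_rot: [-3.141, -0.0, 1.631]
wrist_force: [-0.4, -0.4, -1.5]
gripper_width: 0.0308
grasp_force: 81.4
```

>>> jog_arm --deltas '[0,0,-0.012,0,20,0,0,-0.012,0,20,0,0,-0.008,0,20,0,0,0,0,20]'

```text
clock: 19.17
ee_pos: [0.5525, 0.0489, 0.0899]
tcp_rot: [-3.14, -0.0, 1.631]
wrist_force: [0.2, -0.0, -1.1]
gripper_width: 0.0309
grasp_force: 81.4
```

>>> jog_arm --deltas '[0,0,-0.003,0,20,0,0,-0.002,0,50,0,0,0,0,50,0,0,0,0,50,0,0,0,0,50,0,0,0.03,0,50,0,0,0.06,0,50,0,0,0.08,0,50,0,0,0.05,0,60,-0.03,0.06,0,0,65,-0.03,0.07,0,0,65,-0.03,0.07,0,0,65,-0.03,0.07,0,0,65,-0.03,0.07,0,0,65,-0.03,0.06,0,0,65,0,0,0,0,65]'

```text
clock: 20.5
ee_pos: [0.4602, 0.2531, 0.1986]
tcp_rot: [-3.141, -0.001, 1.637]
wrist_force: [-0.0, 1.3, 0.1]
gripper_width: 0.0654
grasp_force: 0.0
```

Run:
```python
from h import *
t=shot('top','t7'); s=shot('side','s7')
print(env.state()['ee_pos'])
cv2.imwrite('pics/b7.png',cv2.resize(t[120:220,205:405][...,::-1],(800,400),interpolation=cv2.INTER_CUBIC))
```

```text
[0.46247131 0.24964648 0.19845337]
```

View pics/b7.png

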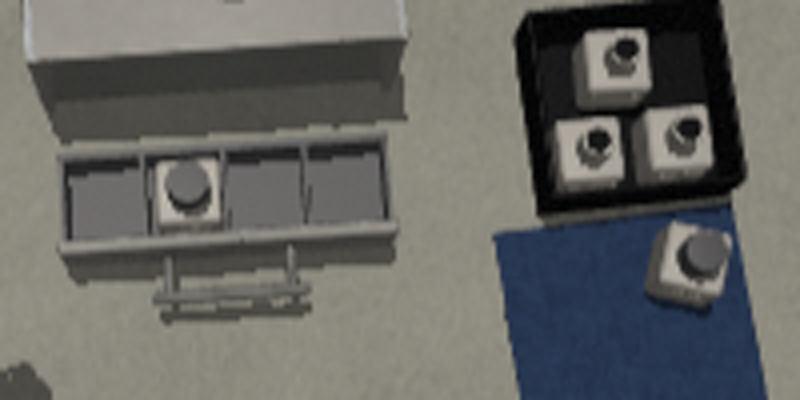

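Bottle 1 stands well in bay 1 with its cap at (187,183). All three spent bottles are in the bin, and fresh A's cap is at (703,252). The drawer corners are (58,158), (388,137), (60,245) and (397,228).

Run:
```python
from h import *
np.set_printoptions(precision=4,suppress=True)
f=lambda x,y,z: ray('top',205+x/4-.375,120+y/4-.375,z)[:2]
print('back',f(58,158,.058),f(388,137,.058),'front',f(60,245,.066),f(397,228,.066))
print('div0/1,1/2,2/3,R back',[f(*p,.058) for p in[(144,155),(222,150),(304,146),(386,138)]])
print('cap1',f(187,181,.112),'handle',f(155,298,.047),f(309,289,.047))
print('capA',f(703,251,.082))
P=np.array([f(*p,.052) for p in [(670,223),(731,234),(720,290),(657,278)]]);E=np.roll(P,-1,0)-P
print(P.mean(0),np.degrees(np.arctan2(E[:,1],E[:,0]))%90)
```

```text
back [0.5859 0.1433] [ 0.6006 -0.1089] front [0.5165 0.1404] [ 0.5279 -0.1134]
div0/1,1/2,2/3,R back [array([0.5877, 0.0776]), array([0.5912, 0.018 ]), array([ 0.5939, -0.0447]), array([ 0.5998, -0.1073])]
cap1 [0.5543 0.0436] handle [0.4788 0.0695] [ 0.485  -0.0476]
capA [ 0.5058 -0.3375]
[ 0.5076 -0.3394] [79.0882 76.3375 78.5862 74.5349]
```

>>> jog_arm --deltas '[0.0053,-0.0735,0,0.0732,60,0.0053,-0.0735,0,0.0732,60,0.0053,-0.0735,0,0.0732,60,0.0053,-0.0735,0,0.0732,60,0.0053,-0.0735,0,0.0732,60,0.0053,-0.0735,0,0.0732,60,0.0053,-0.0735,0,0.0732,60,0.0053,-0.0735,0,0.0732,60,0.0053,-0.0735,0,0.0732,60,0.0053,-0.0735,0,0.0732,60,0.0053,-0.0735,0,0.0732,60,0.0053,-0.0735,0,0,60,0.0053,-0.0735,0,0,60,0.0053,-0.0735,0,0,60,0.0053,-0.0735,0,0,60,0.0053,-0.0735,0,0,60,0,0,0,0,60,0,0,0,0,60]'

```text
clock: 22.1
ee_pos: [0.5037, -0.3301, 0.1976]
tcp_rot: [3.142, -0.001, 2.854]
wrist_force: [0.4, 0.4, -1.0]
gripper_width: 0.0605
grasp_force: 0.0
```

>>> jog_arm --deltas '[0.003,-0.017,-0.06,0.028,60,0,0,-0.07,0,60,0,0,-0.07,0,60,0,0,-0.045,0,60,0,0,-0.02,0,60,0,0,-0.01,0,60,0,0,0,0,60,0,0,0,0,20,0,0,0,0,20,0,0,0,0,20,0,0,0,0,20,0,0,0,0,20]'

```text
clock: 23.1
ee_pos: [0.507, -0.3364, 0.0625]
tcp_rot: [-3.14, 0.003, 2.903]
wrist_force: [-0.3, -1.4, 7.5]
gripper_width: 0.0308
grasp_force: 44.1
```

>>> jog_arm --deltas '[0,0,0.05,0,20,0,0,0.08,0,20,0,0,0.08,0,20,0,0,0.06,0,20,0.0133,0.0656,0,0.064,20,0.0133,0.0656,0,0.064,20,0.0133,0.0656,0,0.064,20,0.0133,0.0656,0,0,20,0.0133,0.0656,0,0,20,0.0133,0.0656,0,0,20,0.0133,0.0656,0,0,20,0.0133,0.0656,0,0,20,0,0,0,0,20,0,0,-0.05,0,20,0,0,0,0,20,0,0,0,0,20]'

```text
clock: 24.43
ee_pos: [0.559, -0.0732, 0.1704]
tcp_rot: [3.141, -0.002, -3.079]
wrist_force: [0.4, 0.3, -1.1]
gripper_width: 0.0303
grasp_force: 45.0
```

Run:
```python
from h import *
s=shot('side','s8'); print(env.state()['ee_pos'],env.state()['tcp_rot'])
cv2.imwrite('pics/b8.png',cv2.resize(s[130:215,215:315][...,::-1],(700,595),interpolation=cv2.INTER_CUBIC))
```

```text
[ 0.55955676 -0.0736665   0.17127352] [ 3.14152583e+00 -2.33879478e-04 -3.07944145e+00]
```

View pics/b8.png

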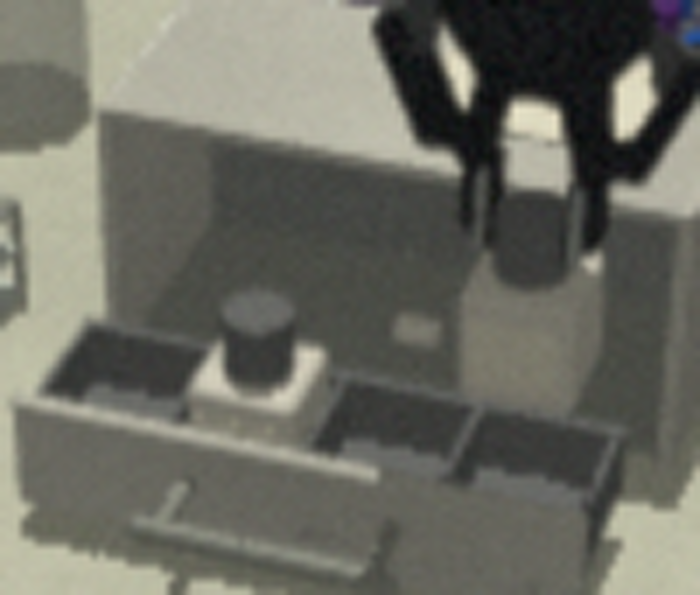

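The bottle is held upright above bay 3 with bottom edge (460,395)–(573,413). Bottle 1's top-face front edge is (190,393)–(308,420).

Run:
```python
from h import *
np.set_printoptions(precision=4,suppress=True)
f=lambda x,y,z: ray('side',215+x/7-.43,130+y/7-.43,z)[:2]
print('held',f(460,395,.1105),f(573,413,.1105)); print('b1',f(190,393,.082),f(305,418,.082))
print('div 2/3, R back',f(475,410,.058),f(620,435,.058),'div1/2',f(340,378,.058), 'L',f(90,322,.058))
```

```text
held [ 0.5322 -0.054 ] [ 0.5385 -0.1006]
b1 [0.5253 0.0652] [0.528  0.0131]
div 2/3, R back [ 0.5915 -0.0409] [ 0.5988 -0.1048] div1/2 [0.5905 0.0224] L [0.5863 0.1437]
```

>>> jog_arm --deltas '[0,0,-0.05,0,20,0,0,-0.04,0,20,0,0,-0.015,0,20,0,0,-0.012,0,20,0,0,-0.009,0,20,0,0,0,0,20]'

```text
clock: 24.98
ee_pos: [0.5598, -0.0735, 0.108]
tcp_rot: [-3.141, 0.0, -3.079]
wrist_force: [-0.1, 0.1, -0.4]
gripper_width: 0.0304
grasp_force: 45.0
```

>>> jog_arm --deltas '[0,0,-0.012,0,20,0,0,-0.012,0,20,0,0,-0.006,0,20,0,0,0,0,20]'

```text
clock: 25.32
ee_pos: [0.5598, -0.0734, 0.0927]
tcp_rot: [-3.141, 0.0, -3.079]
wrist_force: [0.1, 0.1, -1.0]
gripper_width: 0.0305
grasp_force: 44.9
```

>>> jog_arm --deltas '[0,0,-0.004,0,20,0,0,0,0,50,0,0,0,0,50,0,0,0,0,50,0,0,0,0,50,0,0,0.03,0,50,0,0,0.06,0,50,0,0,0.08,0,50,0,0,0.05,0,40,-0.04,0.022,0,0,0,-0.05,0.03,0,0,0,-0.06,0.036,0,0,0,-0.06,0.036,0,0,0,-0.06,0.036,0,0,0,-0.03,0.01,0,0,0,0,0,0,0,0,0,0,0,0,0,0,0,0,0,0]'

```text
clock: 26.82
ee_pos: [0.4106, 0.0113, 0.2009]
tcp_rot: [-3.141, 0.001, -3.079]
wrist_force: [-0.5, 0.3, -0.3]
gripper_width: -0.0001
grasp_force: 0.0
```

Run:
```python
from h import *
s=shot('side','s9'); t=shot('top','t9'); print(env.state()['ee_pos'],env.state()['tcp_rot'])
x=np.hstack([s[120:230,200:320],t[110:220,190:310]])
cv2.imwrite('pics/b9.png',cv2.resize(x[...,::-1],(792,363),interpolation=cv2.INTER_CUBIC))
```

```text
[0.4105925  0.01117952 0.20062375] [-3.14149989e+00  1.74403829e-04 -3.07945158e+00]
```

View pics/b9.png

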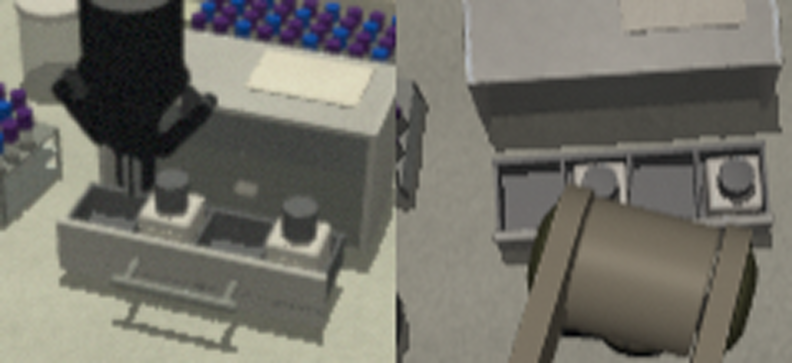

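Both fresh bottles stand upright in bays 1 and 3. I descend in front of the handle and compute the home position.

>>> jog_arm --deltas '[0,0,-0.07,0,0,0,0,-0.07,0,0,0,0,-0.07,0,0,0,0,-0.07,0,0,0,0,-0.04,0,0,0,0,-0.017,0,0,0,0,0,0,0]'

```text
clock: 27.5
ee_pos: [0.4093, 0.0115, 0.0301]
tcp_rot: [3.14, -0.004, -3.079]
wrist_force: [1.0, 0.1, -0.1]
gripper_width: -0.0003
grasp_force: 0.0
```

Run:
```python
from m import *
print('cab front top',c1(333,42,.14),c1(706,18,.14))
```

```text
cab front top [0.63642074 0.15395459] [ 0.65226802 -0.11525523]
```

>>> jog_arm --deltas '[0.03,0.001,0,0,0,0.03,0.001,0,0,0,0.03,0.001,0,0,0,0.01,0.001,0,0,0,0.01,0.001,0,0,0,0.015,0.001,0,0,0,0.015,0.001,0,0,0,0.02,0.0012,0,0,0,0.02,0.0012,0,0,0,0.02,0.0012,0,0,0,0.02,0.0012,0,0,0,0.02,0.0012,0,0,0,0.02,0.0012,0,0,0,0.02,0.0012,0,0,0,0.02,0.0012,0,0,0]'

```text
clock: 28.75
ee_pos: [0.56, 0.0201, 0.0323]
tcp_rot: [3.142, -0.001, -3.079]
wrist_force: [-2.2, -0.1, 1.4]
gripper_width: 0.0002
grasp_force: 0.7
```

>>> jog_arm --deltas '[0.016,0.001,0,0,0,0.016,0.001,0,0,0,0.01,0.0006,0,0,0,0.008,0.0005,0,0,0,0,0,0,0,0]'

```text
clock: 29.17
ee_pos: [0.5848, 0.0216, 0.0321]
tcp_rot: [3.142, -0.0, -3.079]
wrist_force: [-0.6, -0.6, 0.1]
gripper_width: -0.0002
grasp_force: 0.3
```

>>> jog_arm --deltas '[0.006,0.0004,0,0,0,0.006,0.0004,0,0,0,0,0,0,0,0]'

```text
clock: 29.42
ee_pos: [0.5912, 0.022, 0.0322]
tcp_rot: [3.142, 0.001, -3.079]
wrist_force: [-1.3, -0.3, -1.0]
gripper_width: -0.0001
grasp_force: 0.3
```

>>> jog_arm --deltas '[0.006,0.0004,0,0,0,0.004,0.0003,0,0,0,0,0,0,0,0]'

```text
clock: 29.67
ee_pos: [0.5933, 0.0222, 0.0321]
tcp_rot: [3.141, -0.007, -3.079]
wrist_force: [-13.0, -3.0, 7.6]
gripper_width: 0.0001
grasp_force: 6.7
```

>>> jog_arm --deltas '[0.004,0.0003,0,0,0,0.004,0.0003,0,0,0,0,0,0,0,0]'

```text
clock: 29.92
ee_pos: [0.5936, 0.0223, 0.032]
tcp_rot: [3.141, -0.016, -3.078]
wrist_force: [-29.9, -6.9, 17.8]
gripper_width: 0.0005
grasp_force: 15.3
```

>>> jog_arm --deltas '[-0.02,-0.001,0,0,0,-0.05,-0.003,0,0,0,-0.08,-0.005,0,0,0,-0.08,-0.005,0,0,0,-0.08,-0.005,0,0,0,0,0,0.08,0,0,0,0,0.08,0,0,-0.02,0.08,0,0,0,-0.02,0.08,0,0,0,0,0.08,0,0,0,0,0.08,0,0,0,0,0,0,0,0]'

```text
clock: 30.92
ee_pos: [0.4244, 0.1787, 0.1128]
tcp_rot: [3.14, 0.003, -3.073]
wrist_force: [-1.6, -0.2, 0.3]
gripper_width: 0.0001
grasp_force: 0.0
```

Run:
```python
from h import *
s=shot('side','s10'); t=shot('top','t10'); print(env.state()['ee_pos'],env.state()['tcp_rot'])
x=np.hstack([s[90:230,200:340],t[80:220,190:330]])
cv2.imwrite('pics/b10.png',cv2.resize(x[...,::-1],(800,400),interpolation=cv2.INTER_CUBIC))
```

```text
[0.42480992 0.17447176 0.11241605] [ 3.14140497e+00  1.45491797e-03 -3.07556110e+00]
```

View pics/b10.png

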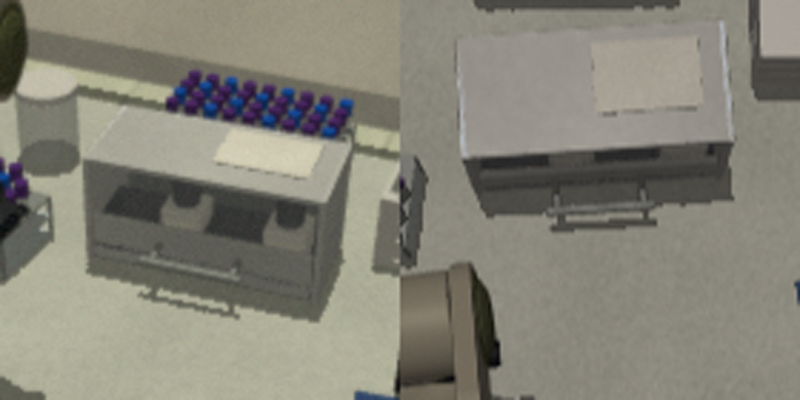

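Run:
```python
from h import *
np.set_printoptions(precision=4,suppress=True)
f=lambda x,y,z: ray('top',190+(x-400)/2.857-.33,80+y/2.857-.33,z)[:2]
print('handle',f(553,212,.047),f(655,206,.047)); print('cab front top',f(462,157,.14),f(732,142,.14)); print('panel front edge',f(478,187,.066),f(720,176,.066))
a=cv2.imread('pics/t10.png',0); print(a[140:162,258:264].mean(1).round().astype(int), a[125:160,225:238].mean(1).round().astype(int))
g=lambda x,y,z: ray('side',200+x/2.857-.33,90+y/2.857-.33,z)[:2]
print('side: panel top',g(92,242,.066),g(310,298,.066),'handle',g(142,258,.047),g(240,275,.047),'cab side top',g(86,160,.14),g(322,205,.14),'cab foot',g(88,270,0),g(318,318,0))
```

```text
handle [0.6048 0.0701] [ 0.6106 -0.0401]
cab front top [0.638  0.1583] [ 0.6515 -0.1145]
panel front edge [0.6278 0.1495] [ 0.638 -0.109]
[ 59  58  55  55  64  71  73  73  73  74  73  89 104  91 100 128 130 102
  74  73 111 134] [148 148 149 149 150 150 150 150 133  85  45  41  41  52  68  74  69  62
  61  56  55  67  74  75  75  75  74  74  74  75 114 137 138 139 139]
side: panel top [0.5875 0.1282] [ 0.5838 -0.1247] handle [0.6053 0.0758] [ 0.6178 -0.0358] cab side top [0.6331 0.1544] [ 0.6471 -0.1124] cab foot [0.6185 0.151 ] [ 0.6364 -0.1227]
```

Handle travel from the start is 134 mm, within the stated 0.13–0.14 m, and there is a firm stop at 30 N, so the drawer is home. The bottles stand inside it. Next I refine the crank and knob positions.

Run:
```python
from h import *
np.set_printoptions(precision=4,suppress=True)
for n,(r0,r1,c0,c1) in (('top',(178,235,138,195)),('side',(160,215,132,190))):
    a=cv2.imread(f'pics/{n}0.png')[r0:r1,c0:c1]; g=a.max(2)
    k,l,s,c=cv2.connectedComponentsWithStats((g<48).astype('uint8'))
    for i in range(1,k):
        if s[i][4]>12: print(n,'dark',s[i]+[c0,r0,0,0,0],c[i]+[c0,r0], 'mid z.111',ray(n,*(c[i]+[c0,r0]),.111)[:2])
    thr=150; m=(g>thr).astype('uint8'); k,l,s,c=cv2.connectedComponentsWithStats(m); i=1+np.argmax(s[1:,4])
    cnt=max(cv2.findContours((l==i).astype('uint8'),0,1)[0],key=len)
    h=cv2.convexHull(cnt)[:,0]+[c0,r0]; P=np.array([ray(n,*p,.088)[:2] for p in h.astype(float)],dtype='f4')
    print(n,'disc',cv2.minEnclosingCircle(P),cv2.fitEllipse(P))
print(env.state()['ee_pos'])
```

```text
top dark [164 195  28  34 170] [183.2059 215.2176] mid z.111 [0.4076 0.2399]
top dark [169 206  10   8  56] [173.6964 209.3571] mid z.111 [0.4248 0.2678]
top disc ((0.4468402564525604, 0.30420395731925964), 0.05390050262212753) ((0.44674885272979736, 0.30408692359924316), (0.10538087785243988, 0.1073601096868515), 10.978121757507324)
side dark [160 174   8  15  84] [163.1786 180.5833] mid z.111 [0.4239 0.2701]
side dark [163 189   6   9  44] [165.6591 193.2273] mid z.111 [0.375  0.2302]
side disc ((0.41286858916282654, 0.3399732708930969), 0.14242008328437805) ((0.42111098766326904, 0.34564921259880066), (0.19466759264469147, 0.30737853050231934), 110.55435180664062)
[0.4248 0.1745 0.1124]
```

Both views agree: knob at (0.4245,0.269), axis at (0.4468,0.3042), radius 41.7 mm against 42 mm.

>>> jog_arm --deltas '[0,0,0.08,0,50,0,0,0.08,0,50,0,0.063,0,0,50,0,0.063,0,0,50,0,0.063,0,0,50,0,0,0,0,50,0,0,-0.06,0,50,0,0,0,0,50,0,0,0,0,50]' --force 20

```text
clock: 31.77
ee_pos: [0.4246, 0.2663, 0.1617]
tcp_rot: [-3.141, -0.003, -3.081]
wrist_force: [-0.0, 0.8, 0.4]
gripper_width: 0.0499
grasp_force: 0.0
```

Correct y by +3 mm, descend to z ≈ 0.100, and grip.

>>> jog_arm --deltas '[0,0.005,-0.06,0,50,0,0,-0.045,0,50,0,0,-0.018,0,50,0,0,0,0,50,0,0,0,0,10,0,0,0,0,10,0,0,0,0,10,0,0,0,0,10,0,0,0,0,10,0,0,0,0,10]'

```text
clock: 32.6
ee_pos: [0.4254, 0.27, 0.1024]
tcp_rot: [3.142, 0.003, -3.079]
wrist_force: [-0.5, -2.9, 6.1]
gripper_width: 0.0214
grasp_force: 22.1
```

Run:
```python
import numpy as np
th=np.radians(-122.4-5-10*np.arange(36)); c=2*.042*np.sin(np.radians(5))/.5
for q in range(4): print([ [round(float(c*np.sin(t)),4),round(float(-c*np.cos(t)),4)] for t in th[9*q:9*q+9]])
```

```text
[[-0.0116, 0.0089], [-0.0099, 0.0108], [-0.0079, 0.0123], [-0.0056, 0.0135], [-0.0032, 0.0143], [-0.0007, 0.0146], [0.0019, 0.0145], [0.0044, 0.014], [0.0067, 0.013]]
[[0.0089, 0.0116], [0.0108, 0.0099], [0.0123, 0.0079], [0.0135, 0.0056], [0.0143, 0.0032], [0.0146, 0.0007], [0.0145, -0.0019], [0.014, -0.0044], [0.013, -0.0067]]
[[0.0116, -0.0089], [0.0099, -0.0108], [0.0079, -0.0123], [0.0056, -0.0135], [0.0032, -0.0143], [0.0007, -0.0146], [-0.0019, -0.0145], [-0.0044, -0.014], [-0.0067, -0.013]]
[[-0.0089, -0.0116], [-0.0108, -0.0099], [-0.0123, -0.0079], [-0.0135, -0.0056], [-0.0143, -0.0032], [-0.0146, -0.0007], [-0.0145, 0.0019], [-0.014, 0.0044], [-0.013, 0.0067]]
```

>>> jog_arm --deltas '[-0.0116,0.0089,0,0,10,-0.0099,0.0108,0,0,10,-0.0079,0.0123,0,0,10,-0.0056,0.0135,0,0,10,-0.0032,0.0143,0,0,10,-0.0007,0.0146,0,0,10,0.0019,0.0145,0,0,10,0.0044,0.014,0,0,10,0.0067,0.013,0,0,10,0,0,0,0,10]'

```text
clock: 33.43
ee_pos: [0.4123, 0.3296, 0.1024]
tcp_rot: [3.139, 0.003, -3.078]
wrist_force: [-1.9, 3.0, 6.4]
gripper_width: 0.0213
grasp_force: 22.1
```

>>> jog_arm --deltas '[0.0089,0.0116,0,0,10,0.0108,0.0099,0,0,10,0.0123,0.0079,0,0,10,0.0135,0.0056,0,0,10,0.0143,0.0032,0,0,10,0.0146,0.0007,0,0,10,0.0145,-0.0019,0,0,10,0.014,-0.0044,0,0,10,0.013,-0.0067,0,0,10,0,0,0,0,10]'

```text
clock: 34.27
ee_pos: [0.4709, 0.3406, 0.1024]
tcp_rot: [3.141, 0.002, -3.079]
wrist_force: [0.2, -3.6, 5.5]
gripper_width: 0.0215
grasp_force: 22.2
```

>>> jog_arm --deltas '[0.0116,-0.0089,0,0,10,0.0099,-0.0108,0,0,10,0.0079,-0.0123,0,0,10,0.0056,-0.0135,0,0,10,0.0032,-0.0143,0,0,10,0.0007,-0.0146,0,0,10,-0.0019,-0.0145,0,0,10,-0.0044,-0.014,0,0,10,-0.0067,-0.013,0,0,10,0,0,0,0,10]'

```text
clock: 35.1
ee_pos: [0.4822, 0.2829, 0.1024]
tcp_rot: [3.14, 0.001, -3.079]
wrist_force: [-4.3, 0.8, 4.3]
gripper_width: 0.0211
grasp_force: 22.0
```

>>> jog_arm --deltas '[-0.0089,-0.0116,0,0,10,-0.0108,-0.0099,0,0,10,-0.0123,-0.0079,0,0,10,-0.0135,-0.0056,0,0,10,-0.0143,-0.0032,0,0,10,-0.0146,-0.0007,0,0,10,-0.0145,0.0019,0,0,10,-0.014,0.0044,0,0,10,-0.013,0.0067,0,0,10,0,0,0,0,10,0,0,0,0,10]'

```text
clock: 36.02
ee_pos: [0.4248, 0.2703, 0.1023]
tcp_rot: [3.141, 0.003, -3.078]
wrist_force: [-2.1, -0.4, 8.4]
gripper_width: 0.0209
grasp_force: 22.2
```

The turn is back at its start with the knob held throughout. I release, retreat, and check the knob, drawer and bottles numerically.

>>> jog_arm --deltas '[0,0,0,0,50,0,0,0,0,50,0,0,0,0,50,0,0,0.04,0,50,0,0,0.08,0,50,0,0,0.08,0,50,0,0,0.04,0,50,-0.06,-0.04,0,0,50,-0.06,-0.04,0,0,50,-0.04,-0.07,0,0,50,0,-0.08,0,0,50,0,-0.08,0,0,50,0,-0.08,0,0,50,0,-0.08,0,0,50,0,0,0,0,50,0,0,0,0,50]'

```text
clock: 37.35
ee_pos: [0.3447, 0.0333, 0.2208]
tcp_rot: [-3.142, 0.0, -3.085]
wrist_force: [-0.2, 0.6, 0.4]
gripper_width: 0.05
grasp_force: 0.0
```

Run:
```python
from h import *
np.set_printoptions(precision=4,suppress=True)
T=shot('top','t11')[...,::-1]; S=shot('side','s11')[...,::-1]
for n,im,(r0,r1,c0,c1) in (('top',T,(178,235,138,195)),('side',S,(160,215,132,190))):
    g=im[r0:r1,c0:c1].max(2); k,l,s,c=cv2.connectedComponentsWithStats((g<48).astype('uint8'))
    for i in range(1,k):
        if s[i][4]>12: print(n,'dark',s[i][4],c[i]+[c0,r0],ray(n,*(c[i]+[c0,r0]),.111)[:2])
for n,im,old,(r0,r1,c0,c1) in (('top',T,'t10',(135,165,220,300)),('side',S,'s10',(140,205,225,325))):
    o=cv2.imread(f'pics/{old}.png'); print(n,'drawer area mean diff',np.abs(o[r0:r1,c0:c1].astype(int)-im[r0:r1,c0:c1]).mean())
print(env.state()['ee_pos'],env.state()['wrist_force'])
```

```text
top dark 171 [183.1637 215.0819] [0.408  0.2401]
top dark 58 [173.6552 209.6207] [0.424  0.2679]
side dark 82 [162.939  180.6707] [0.4233 0.2705]
side dark 42 [165.6667 193.2143] [0.3751 0.2302]
top drawer area mean diff 1.8306944444444444
side drawer area mean diff 12.03902564102564
[0.3444 0.0355 0.2207] [0.3337 0.6731 0.9357]
```

```bash
python3 -c "
from rig import env
print(env.hand_in())"
```

```text
the job is handed in; nothing more can be done
None
```

The job is handed in, but the verdict was not shown: three spent bottles are in the bin, both fresh bottles stand in bays 1 and 3, the drawer measures home, and the crank made one full clockwise turn with its knob back at the index block; the one mishap was pressing a bottle onto a divider at 84 N (limit 120 N) before re-placing it.

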